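# Set up the length-checking jig and hold its gauge arm at the red marker

### The job

Set up the length-checking jig: thread the brass collar and then the black bushing down the locating post, each fully home and let go. Then squeeze the gauge arm's grip block so that its orange lock button goes in and frees the arm, draw the arm out until its black pointer lines up with the red marker on the scale, and finish while still holding it there with the button squeezed in (it springs back if let go). Leave everything else on the bench alone.

Things in the scene. Friction and masses are not known exactly. Their poses are not given: they have to be found in the camera images.
- jig: Fixed jig: a plywood board 350 x 180 x 12 mm. Origin on the board's underside, under the grip block's retracted position. Its x axis is the direction in which the gauge arm extends, y points to the post's side, z up; the board spans x -175 to 175, y -65 to 115 mm. A grey outer tube of the gauge arm (145 mm long, 32 mm wide, top 42 mm above the table) lies along x from -165 to -20 mm at y = 0.
- post_seat (a point): Foot of the steel locating post, centre of the top of its aluminium seat (36 mm diameter, 30 mm above the table). At jig x -100, y 75 mm. The post is 16 mm in diameter and rises 50 mm above the seat with a tapered tip; z up.
- post_tip (a point): Top centre of the locating post, 80 mm above the table.
- collar: Loose brass collar ring, goes on the post first: outside diameter 56, bore 21, height 16 mm, 160 g nominal. Origin at the centre of its underside, z along the bore. Lies flat on the table at the start.
- bushing: Loose black plastic bushing ring, goes on second, resting on the collar: outside diameter 44, bore 21, height 20 mm, 60 g nominal. Origin at the centre of its underside, z along the bore. Lies flat on the table at the start.
- spare: Pale wooden ring, outside diameter 50, height 12 mm: not wanted, leave alone. Origin at the centre of its underside.
- gauge_grip (a point): Centre of the grasp on the gauge arm's grey grip block, 66 mm above the table. The block is 30 mm along jig x, 36 mm across (jig y) and stands from 14 to 86 mm above the table. Grip it from above with one finger on each of its y faces; on its -y face the lock button stands proud. It moves with the arm. The arm's flat bar (20 mm wide, top 35 mm above the table) runs from the tube through the block to 55 mm ahead of it.
- lock_face (a point): Centre of the outer face of the orange round lock button (16 mm diameter) on the block's -y face, 66 mm above the table, 8 mm proud when out and flush when in.
- lock (a joint): Lock button travel, m: 0 out (locked), 0.008 flush with the block; the arm is free from about 0.0055. A spring pushes it out, 3 N at first to 8.4 N when flush. It must stay squeezed while the arm moves.
- gauge (a joint): Extension of the gauge arm along jig +x, m: 0 retracted (start), stop at 0.115. A latch pin blocks it unless the lock button is in. A spring pulls it back with 3.5 N at 0 rising to 4.7 N, so it slides back and locks when let go. It is damped, about 12 N per m/s.
- pointer_tip (a point): Tip of the gauge arm's black pointer, a 4 mm wide finger 50 mm ahead of the block's centre, pointing to jig -y over the scale; about 18 mm above the table. It moves with the arm.
- flag: Fixed red marker at the outer edge of the paper scale on the board: a tab 4 mm wide (jig x), 10 mm deep, 22 mm high, with a red line across the scale. Its origin is at the middle of the tab's width at board-top height; its axes are parallel to the jig's. The pointer is lined up when pointer_tip and flag have the same jig x. The extension needed lies between 40 and 100 mm. The marker cannot move and does not block the pointer.
- can: Bare metal spray can, 66 mm diameter, 190 mm tall, bystander. Origin under its centre.
- cap: Grey plastic cup-shaped cap, 70 mm diameter, 60 mm tall, bystander. Origin under its centre.
- spatula: Slotted spatula lying on the table, 380 mm long along its x, blade to +x, bystander. Origin between handle and blade.
- tweezers: Steel tweezers lying flat, 120 mm long along x, bystander. Origin at the middle.
- bits: White block 50 x 90 x 30 mm with small steel bits standing in it, bystander. Origin under its centre.
- offcut: Wooden stick 110 x 22 x 18 mm, bystander. Origin under its centre.
There are look-alikes about, which are no part of the job. Leave any blue or pink look-alike of the collar alone.

How it is judged (in metres and radians):
On the way, in this order (a step that is already met when the one before it is completed fails the run):
1. the brass collar is fully home on the post's seat and let go (horizontal distance between collar and post_seat below 0.005 m and z of collar in the frame of post_seat between -0.003 and 0.003 m and angle between collar's own z axis and vertical below 0.1 rad and contact force between the fingers and collar below 0.2 N), for 0.2 s.
2. the black bushing is fully home on the collar and let go (horizontal distance between each of collar, bushing and post_seat below 0.005 m and z of collar in the frame of post_seat between -0.003 and 0.003 m and angle between each of collar, bushing's own z axis and vertical below 0.1 rad and z of bushing in the frame of post_seat between 0.013 and 0.019 m and contact force between the fingers and bushing below 0.2 N), for 0.2 s.
3. the lock button is squeezed in (value of joint lock above 0.006 m), for 0.1 s.
At the end, for the whole second after the job is handed in: Collar home on the seat, bushing home on it (each within 5 mm of the post axis, 3 mm in height, level, untouched); fingers still hold the gauge arm (over 3 N), lock button in by over 6 mm, arm at rest, pointer within 4 mm of the red marker (all of step 2 and contact force between the fingers and collar below 0.2 N and x of pointer_tip in the frame of flag between -0.004 and 0.004 m and value of joint lock above 0.006 m and contact force between the fingers and gauge above 3 N and velocity of joint gauge between -0.005 and 0.005 m/s); the arm keeps its last pose, push and grip.
It fails at once if a bystander was shifted by more than 30 mm (distance of any of spare, can, cap, spatula, tweezers, bits, offcut from where it was at the start of the episode above 0.03 m).
It also fails if it takes over 70 s, if anything falls off the work surface, if the arm or the gripper's body presses on something with over 40 N, if the wrist force passes 120 N, or if a joint passes its speed limit or range.

### The arm

A 6-joint arm with a two-finger parallel gripper is mounted at the origin on the work surface. World frame = base frame: x ahead of the robot, y to its left, z up, the work surface at z = 0. Lengths are in mm, angles in rad, forces in N, time in s.
With the tool pointing down it reaches from about 300 to 775 mm from the base axis. Payload 14.6 kg.
Tool frame: the origin (TCP) lies at the very end of the fingers, on their centre line; the grasp point (between the pads) lies 19 mm behind it; z points along the fingers, y is the direction in which the jaws open and shut (so a half turn about z gives the same grasp; the last joint's range is limited). The gripper opens to 94 mm and grips with 3 to 60 N. Pads are 16 mm wide; open, the fingers measure 119 mm over their backs; the gripper's body (75 mm by 177 mm) begins 78 mm behind the grasp point.
Start: joints at [-1.327, 0.3, 1.521, -0, 1.321, -0.067], TCP at [168.194, -523.641, 205.446] pointing down, gripper open.
Joint ranges: [-3.03, 3.03], [-0.79, 2.21], [0.23, 2.52], [-1.04, 4.18], [0, 3.07], [-2.55, 2.55]. Speed limits (rad/s): [2.22, 2.22, 2.57, 3.14, 3.14, 3.14].

### API

Orientations are given as [roll, pitch, yaw] about the fixed x, y, z axes, in that order (R = Rz(yaw) Ry(pitch) Rx(roll)).
In Python, from cell import manip gives the robot as it stands.
- The arm moves only by the shell command python3 -m inch 'ROWS' [FORCE]. ROWS is a JSON object of lists of equal length, an entry for each row: "grip": the opening, from -1 (shut) to 1 (fully open), so that 0 is half open; "travel": the shift along the world's x, y, z in cm, a list of three; "turn": the turn, a rotation vector about the world's x, y, z in degrees, a list of three. A call has 1 to 10 rows; each row is the pose to reach, as a shift and turn from the pose measured when the call began; what a row does not reach only later rows make up. A row lasts 1/8 s, in which the tool goes at most 62.5 mm and 10.7 degrees, less where a joint would pass 70% of its speed; a pose out of reach is approached as far as the arm can. A call with a gripper value outside its range is refused whole. The fingers move at their own pace and stop on an object; FORCE is the grip in N (left out, the last holds). Time passes only in rows, so rows that repeat a pose let the fingers close. It gives the time, the measured TCP pose, the force and the opening at its end, in the units of the state.
- manip.read_state(): the state, without advancing time (a new reading comes with each control period).
- manip.camera(name): name is "scene" or "top" or "wrist"; returns (picture, depth): 384x512x3 uint8, red, green, blue; 384x512 float32, mm along the optical axis (not along the pixel's ray), 0 where there is no reading.
- manip.calibration(name): a dict with "fx", "fy", "cx", "cy" (pixels), "k1" (the pictures are not rectified: a ray, as slopes to the right and down, at radius r is drawn at 1 + k1 r^2 times it, then the intrinsics apply), "world_from_camera" (4x4, takes a point from camera to world coordinates). Camera axes: x right, y up, looking along -z (the intrinsics and any distortion apply to the point x, -y, -z); pixel columns grow to the right and rows downward; lengths in mm; the calibration is good to about 2 mm. A picture is of the moment at which its call begins: read the wrist's pose just before it. calibration takes no time and is no camera call; for the wrist camera it gives the pose at the moment of the call.
- manip.sign_off(): hands the job in, once; it reports no verdict.
Trained networks look in the newest picture that a camera, given by its name, has taken for a name from the list of things; names that differ only in an ending like _2 or _b are one class to them, and where a whole thing is asked for, a point or a joint stands for the part that bears it (a point fixed in the world has none). Each returns a list of dicts, best first, with "p" (0 to 1); they miss things now and then, are a little off and sometimes report something else, mostly with a low value. They report only what shows in the picture. A call takes as long as a camera call. They do not tell look-alikes from the thing itself.
- manip.look_for(camera, label): "bbox" ([left, top, right, bottom] in pixels, round what is visible of it).
The state is a dict: "clock": time; "joints": joint angles; "qd": joint speeds; "effort": joint torques, N m; "eef_pos": TCP position; "eef_rot": TCP orientation; "wrist_force": force on the tool from outside, world axes, zero at the start; "moment": the same for the moment, N m; "finger_gap": finger opening in mm.
Only numpy, scipy, OpenCV 4.12 (cv2) and the standard library are available. Lean on these libraries where they do the work, as an engineer would, in place of code of your own. Each camera call takes 0.05 s, during which the arm holds its last target.

## Working session

There is one attempt and no reset: what is moved stays moved. The work goes in short steps, Python scripts to look and compute and a shell command to move; the robot and the scene stay as the last step left them, time stands still between calls to the robot, and variables do not carry over. Pictures are saved under pics/ and viewed, and the job is handed in when it is done.

```bash
ls; mkdir -p pics; python3 - <<'E'
from cell import manip
import cv2
print(manip.read_state())
for n in ("scene","top","wrist"):
    p,d=manip.camera(n); cv2.imwrite(f"pics/{n}0.png",p[:,:,::-1])
    c=manip.calibration(n); print(n,c)
E
```

```text
pics
{'clock': 0.0, 'joints': array([-1.32658352e+00,  3.00492390e-01,  1.52156520e+00,  1.24877999e-05,
        1.32069381e+00, -6.66168474e-02]), 'qd': array([-1.29282991e-03, -1.45254313e-05, -8.58960071e-04, -1.47952518e-03,
       -7.43680907e-04, -1.11938609e-03]), 'effort': array([-8.33393233e-05, -5.31808519e+01, -3.52734196e+01,  7.08281645e-02,
        2.43591605e-02, -9.64658898e-05]), 'eef_pos': array([ 168.14647743, -523.39887185,  204.88136688]), 'eef_rot': array([-3.14043728e+00, -8.92042117e-05,  3.10826503e-01]), 'wrist_force': array([ 0.40838831, -0.42055356,  0.5742849 ]), 'moment': array([ 0.029983  , -0.00710217, -0.0176745 ]), 'finger_gap': 94.16628164545745}
scene {'fx': 449.71068804533377, 'fy': 449.71068804533377, 'cx': 261.6875735501006, 'cy': 192.08278860143284, 'k1': -0.15311446889290586, 'world_from_camera': array([[ 7.31800894e-01, -5.76286281e-01,  3.63815302e-01,
         1.00021116e+03],
       [ 6.81516974e-01,  6.19929025e-01, -3.88873524e-01,
        -4.77479763e+02],
       [-1.43718860e-03,  5.32524297e-01,  8.46413497e-01,
         1.19984946e+0
[... 388 characters left out ...]
04,
         6.60601967e+01],
       [-2.14523594e-03,  6.35544721e-02,  9.97976065e-01,
         1.19316749e+03],
       [ 0.00000000e+00,  0.00000000e+00,  0.00000000e+00,
         1.00000000e+00]])}
wrist {'fx': 285.6415356346185, 'fy': 285.6415356346185, 'cx': 256.0152019198083, 'cy': 194.55092339464105, 'k1': -0.07007696239033055, 'world_from_camera': array([[ 3.05751424e-01,  9.26478802e-01,  2.19438136e-01,
         2.32025334e+02],
       [-9.52109772e-01,  2.97942193e-01,  6.86835644e-02,
        -5.02353940e+02],
       [-1.74601303e-03, -2.29929292e-01,  9.73205771e-01,
         3.83470325e+02],
       [ 0.00000000e+00,  0.00000000e+00,  0.00000000e+00,
         1.00000000e+00]])}
```

View pics/scene0.png

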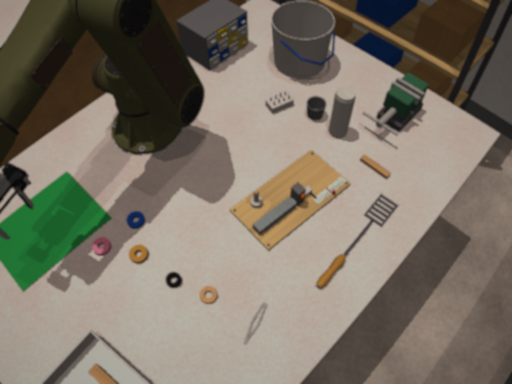

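View pics/top0.png

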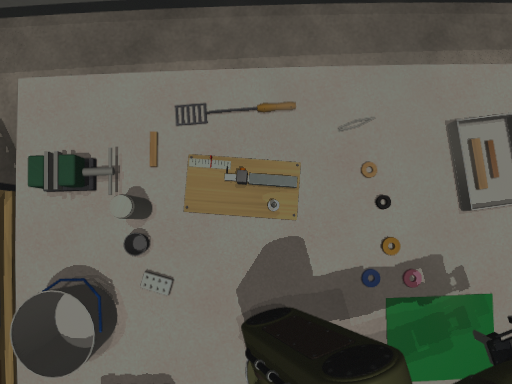

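View pics/wrist0.png

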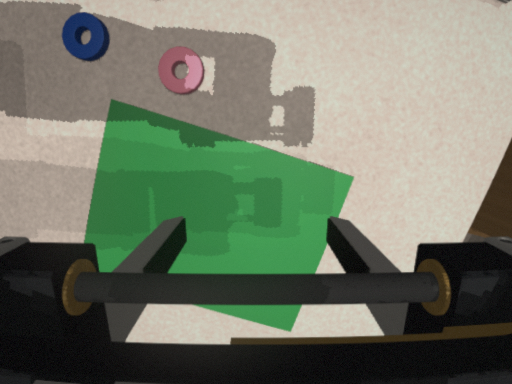

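The top view shows the brass collar at about (391,246), the black bushing at (383,202), the spare at (369,170), the post at (274,204), the grip block at (241,177) and the red marker at about (227,168). Next I measure these.

```bash
cat > h.py <<'E'
import numpy as np, cv2
from cell import manip
def undist(c,u,v):
    K=np.array([[c['fx'],0,c['cx']],[0,c['fy'],c['cy']],[0,0,1.]])
    return cv2.undistortPoints(np.array([[[u,v]]],float),K,np.array([c['k1'],0,0,0,0.]))[0,0]
def world_z(c,u,v,z):
    x,y=undist(c,u,v);T=c['world_from_camera']
    r=T[:3,:3]@np.array([x,-y,-1.]);o=T[:3,3]
    return o+r*(z-o[2])/r[2]
def world_d(c,u,v,d):
    x,y=undist(c,u,v);T=c['world_from_camera']
    return (T@np.array([x*d,-y*d,-d,1.]))[:3]
def proj(c,P):
    T=np.linalg.inv(c['world_from_camera']);p=T@np.append(P,1.)
    x,y=p[0]/-p[2],-p[1]/-p[2]; r2=x*x+y*y;s=1+c['k1']*r2
    return np.array([c['fx']*x*s+c['cx'],c['fy']*y*s+c['cy']])
def cloud(c,d):
    h,w=d.shape;uu,vv=np.meshgrid(np.arange(w),np.arange(h))
    K=np.array([[c['fx'],0,c['cx']],[0,c['fy'],c['cy']],[0,0,1.]])
    p=cv2.undistortPoints(np.stack([uu,vv],-1).reshape(-1,1,2).astype(float),K,np.array([c['k1'],0,0,0,0.])).reshape(h,w,2)
    P=np.stack([p[...,0]*d,-p[...,1]*d,-d],-1);T=c['world_from_camera']
    W=P@T[:3,:3].T+T[:3,3]; W[d<=0]=np.nan
    return W
E
python3 - <<'E'
from h import *
for n in ("top","scene"):
    p,d=manip.camera(n); c=manip.calibration(n)
    np.savez(f"{n}.npz",p=p,d=d)
    for l in ("jig","collar","bushing","spare","gauge_grip","lock_face","flag","post_seat","post_tip","pointer_tip","can"):
        for r in manip.look_for(n,l)[:4]:
            b=r['bbox'];print(n,l,round(r['p'],2),np.round(b,1),np.round(world_z(c,(b[0]+b[2])/2,(b[1]+b[3])/2,{'collar':8,'bushing':10,'spare':6}.get(l,12)),1))
p=np.load("top.npz")['p']
a=cv2.resize(p[140:230,170:320],None,fx=5,fy=5,interpolation=cv2.INTER_CUBIC);cv2.imwrite("pics/t1.png",a[:,:,::-1])
p=np.load("scene.npz")['p']
a=cv2.resize(p[145:255,225:360],None,fx=5,fy=5,interpolation=cv2.INTER_CUBIC);cv2.imwrite("pics/s1.png",a[:,:,::-1])
E
```

```text
top jig 0.82 [184.4 153.3 299.4 219.5] [568.9 119.8  12. ]
top collar 0.78 [401.1 268.5 421.3 287.7] [ 271.1 -393.4    8. ]
top collar 0.64 [377.7 234.7 403.4 255.1] [ 375.1 -333.4    8. ]
top collar 0.64 [364.1 269.9 381.7 284.4] [ 278.4 -274.3    8. ]
top bushing 0.72 [376.5 196.4 392.  211.5] [ 502. -319.   10.]
top bushing 0.28 [111.4 194.1 152.5 218.6] [517.1 462.6  10. ]
top spare 0.46 [360.3 161.5 378.2 176.2] [ 613.  -278.6    6. ]
top gauge_grip 0.63 [223.7 164.6 248.6 188.6] [599.8 136.8  12. ]
top post_seat 0.61 [181.6 152.9 300.  217.3] [573.  123.1  12. ]
top post_tip 0.85 [185.3 151.  302.1 220.4] [570.9 114.2  12. ]
top pointer_tip 0.64 [227.3 166.  249.2 184.1] [604.4 130.2  12. ]
top can 0.93 [110.7 192.4 151.9 218.7] [519.6 463.9  12. ]
scene jig 0.82 [232.  149.3 350.3 250.7] [576.  109.1  12. ]
scene collar 0.62 [ 91.7 237.8 109.4 257. ] [ 269.6 -398.     8. ]
scene collar 0.6 [127.2 214.6 145.8 226.6] [ 278.3 -265.1    8. ]
scene collar 0.57 [306.4  96.2 326.7 122.5] [393.5 458.9   8. ]
scene bushing 0.62 [163.1 274.1 179.2 289.2] [ 505.1 -321.7   10. ]
scene spare 0.64 [198.8 284.  218.3 301.1] [ 603.5 -270.4    6. ]
scene gauge_grip 0.74 [286.2 182.4 310.4 204.9] [577.1 141.7  12. ]
scene gauge_grip 0.3 [245.  303.3 265.1 341.5] [ 756.8 -244.6   12. ]
scene post_seat 0.78 [228.4 153.8 352.8 246.9] [575.5 107.   12. ]
scene post_tip 0.69 [230.5 150.5 347.  249.7] [570.8 103.8  12. ]
scene pointer_tip 0.6 [288.4 180.9 313.7 204.9] [581.6 149.7  12. ]
scene can 0.78 [327.4  84.2 354.2 137.3] [462.8 510.4  12. ]
scene can 0.17 [230.7 152.9 350.9 247.4] [575.5 107.9  12. ]
```

```bash
python3 - <<'E'
from h import *
for n in ("top","scene"):
    z=np.load(f"{n}.npz");c=manip.calibration(n);W=cloud(c,z['d'])
    for name,box in {'top':{'collar':(378,234,404,258),'bushing':(373,192,393,212),'tab':(330,150,350,165)},'scene':{'collar':(127,242,150,266),'bushing':(163,270,184,290)}}[n].items():
        w=W[box[1]:box[3],box[0]:box[2]]
        q=w[...,2]; print(n,name,np.round(np.nanpercentile(q,[5,30,50,70,90,97]),1))
        m=(q>8)
        print('  ',np.round(np.nanmean(w[m],axis=0),1),m.sum(), np.round((np.nanmin(w[m],axis=0)+np.nanmax(w[m],axis=0))/2,1))
E
```

```text
top collar [-3.1 -0.1  2.3 13.4 16.8 18.6]
   [ 372.5 -331.3   15.2] 240 [ 372.2 -332.3   15.3]
top bushing [-3.3  0.   2.6 16.4 21.4 23.4]
   [ 509.  -311.8   19.2] 145 [ 509.4 -312.3   17.2]
top tab [-3.4 -0.8  0.4  1.4  3.6  5.5]<stdin>:8: RuntimeWarning: Mean of empty slice
Traceback (most recent call last):
ValueError: zero-size array to reduction operation fmin which has no identity
```

View pics/t1.png

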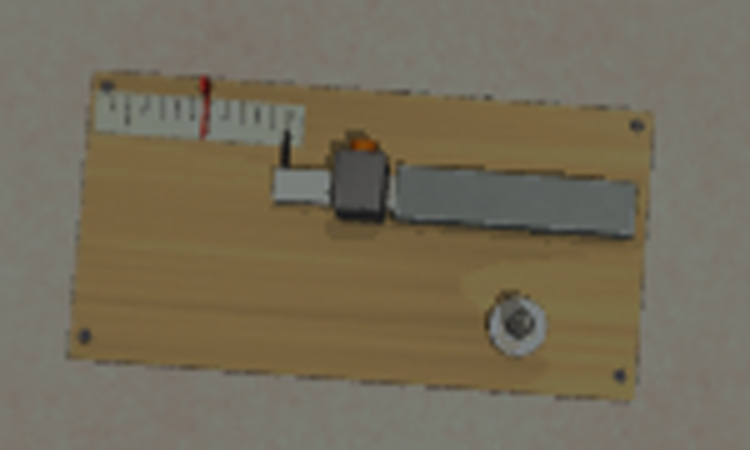

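View pics/s1.png

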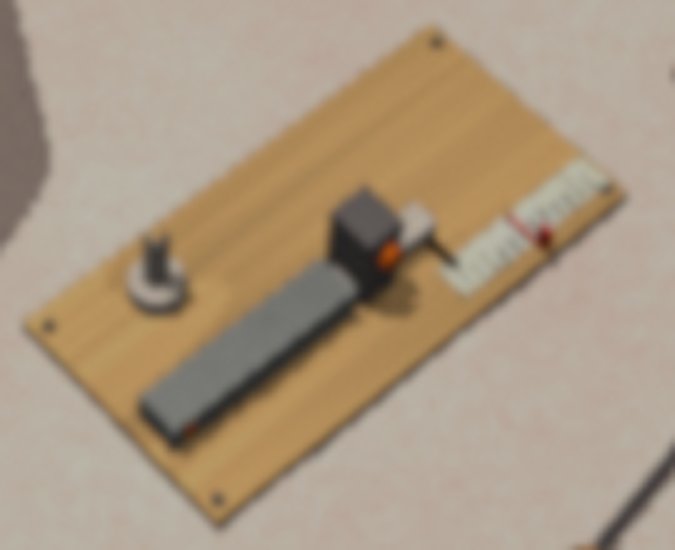

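```bash
python3 - <<'E'
from h import *
J=np.array([[175,-65],[-175,-65],[-175,115],[175,115.]])
def rigid(A,B):
    a,b=A.mean(0),B.mean(0);U,S,V=np.linalg.svd((A-a).T@(B-b));R=V.T@np.diag([1,np.linalg.det(V.T@U.T)])@U.T
    return R,b-R@a
C={'top':(170,140,[[93,72],[653,112],[632,400],[68,358]]),'scene':(225,145,[[626,198],[220,525],[25,325],[432,25]])}
for n,(ox,oy,px) in C.items():
    c=manip.calibration(n)
    B=np.array([world_z(c,ox+(u+.5)/5-.5,oy+(v+.5)/5-.5,12)[:2] for u,v in px])
    R,t=rigid(J,B); print(n,'yaw',np.arctan2(R[1,0],R[0,0]),t,'res',np.round(B-(J@R.T+t),1).tolist())
    print(' post',R@[-100,75]+t)
    if n=='top':
        P=world_z(c,170+520.5/5-.5,140+320.5/5-.5,80);print(' post tip px',P)
        P=world_z(c,170+206/5-.5,140+115/5-.5,12);print(' flag jig',R.T@(P[:2]-t))
    else:
        P=world_z(c,225+155/5-.5,145+237/5-.5,80);print(' post tip px',P)
        P=world_z(c,225+512/5-.5,145+220/5-.5,12);print(' flag jig',R.T@(P[:2]-t))
    z=np.load(n+'.npz');p=z['p']
    boxes={'top':{'collar':(374,230,408,262),'spare':(355,156,384,184)},'scene':{'collar':(122,238,156,270),'spare':(193,280,225,308)}}[n]
    for k,(a,b,e,f) in boxes.items():
        q=cv2.cvtColor(p[b:f,a:e],cv2.COLOR_RGB2HSV);m=(q[...,1]>90)
        v,u=np.nonzero(m);u=u+a;v=v+b
        H=16 if k=='collar' else 12
        W=np.array([world_z(c,i,j,H)[:2] for i,j in zip(u,v)]);print(n,k,m.sum(),W.mean(0),np.ptp(W,axis=0),np.median(q[m],axis=0))
    a,b,e,f={'top':(370,188,396,216),'scene':(160,266,188,294)}[n]
    m=p[b:f,a:e].max(2)<70; v,u=np.nonzero(m)
    W=np.array([world_z(c,i,j,20)[:2] for i,j in zip(u+a,v+b)]);print(n,'bush',m.sum(),W.mean(0),np.ptp(W,axis=0),(W.max(0)+W.min(0))/2)
    print(p[b:f,a:e].max(2)[10:16])
E
```

```text
top yaw 1.4679076377628653 [593.36004509 117.58077219] res [[-1.1, -0.7], [-0.5, 0.4], [0.9, 1.2], [0.6, -0.9]]
 post [508.48594772  25.81265356]
 post tip px [509.98477481  26.1467153   80.        ]
 flag jig [101.95951736 -42.50592129]
top collar 237 [ 373.61687639 -330.96891155] [52.45467627 53.42729656] [ 19. 177. 117.]
top spare 166 [ 610.87319376 -274.91214306] [47.20354435 47.59235859] [ 17. 125. 120.]
top bush 161 [ 509.07357864 -311.13546549] [40.57047098 46.86176741] [ 509.3136966  -310.80629892]
[[121 121 122 121 121 100  58  23  22  28  27  25  24  20  19  25  29  29
   27  33 114 121 121 121 121 121]
 [121 121 121 121 102  68  37  14  26  28  27  54  97  86  44  16  19  30
   28  28  71 117 121 121 121 121]
 [121 121 121 121 101  58  19  20  27  27  41 103 120 114  80  36  15  22
   28  28  33 115 121 121 121 122]
 [121 121 121 121  95  46  16  22  27  27  59 108 121 120  86  46  20  20
   29  30  28 115 121 121 121 123]
 [121 121 121 121  94  44  17  20  27  26  61 109 121 121  94  53  23  17
   29  29  28 115 121 122 121 121]
 [122 122 121 121 113  75  21  17  26  27  
[... 590 characters left out ...]
181 182 182 182 177 158 119  73  36  21  15  15  23  29  34  35  30  25
   28  59 107 151 173 182 183 183 182 183]
 [182 182 183 182 173 144  96  51  25  19  20  35  53  68  78  79  64  42
   27  34  73 122 157 177 183 183 182 182]
 [182 182 182 182 171 137  82  37  21  17  37  68  96 115 128 128 103  66
   34  25  50  94 138 170 182 183 183 183]
 [182 182 182 181 171 135  79  33  19  24  55  98 133 154 163 154 121  74
   37  23  35  76 128 168 181 183 182 183]
 [182 182 182 182 172 137  83  36  22  31  67 114 153 172 170 148 107  61
   32  22  31  72 126 167 182 182 182 183]
 [182 182 182 182 173 142  90  43  24  32  65 110 148 162 149 117  76  41
   24  17  35  75 127 167 181 183 182 182]]
```

```bash
python3 -m inch '{"grip":[1,1,1,1,1,1,1],"travel":[[4,4,0],[8,8,0],[12,12,0],[16,15.5,-3],[20.4,19.2,-6.5],[20.4,19.2,-8.5],[20.4,19.2,-8.5]],"turn":[[0,0,-6],[0,0,-12],[0,0,-18],[0,0,-24],[0,0,-24],[0,0,-24],[0,0,-24]]}' 30
python3 - <<'E'
from h import *
s=manip.read_state();c=manip.calibration('wrist');p,d=manip.camera('wrist')
print(s['eef_pos'],s['eef_rot'])
cv2.imwrite('pics/w1.png',p[:,:,::-1])
print(proj(c,s['eef_pos']),proj(c,[372.5,-331.7,16]))
E
```

```text
clock: 2.22
eef_pos: [372.0, -330.8, 119.4]
eef_rot: [-3.14, 0.002, -0.107]
wrist_force: [-1.2, -1.1, 1.2]
finger_gap: 94.1
[ 372.03697263 -330.76460781  119.35564351] [-3.13983261e+00  2.11387256e-03 -1.06862909e-01]
[257.83186068 230.75973102] [258.3214765  193.98590537]
```

View pics/w1.png

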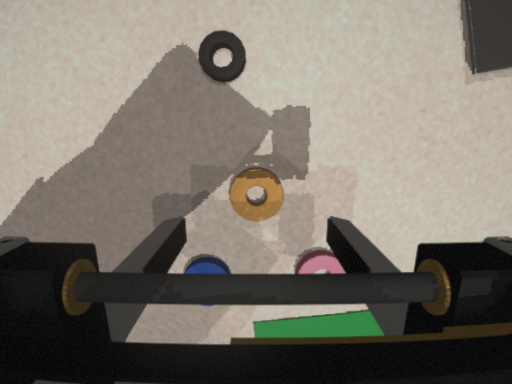

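The wrist view shows the collar centred at (256,194) between the open fingers, as predicted. The bushing is at (222,57). I refine both positions by segmentation.

```bash
cat >> h.py <<'E'
def ring(c,p,box,H,kind):
    a,b,e,f=box;q=p[b:f,a:e];hs=cv2.cvtColor(q,cv2.COLOR_RGB2HSV)
    m=((hs[...,1]>130)&(hs[...,0]<28)) if kind=='brass' else (q.max(2)<65)
    m=m.astype(np.uint8);cs,_=cv2.findContours(m,cv2.RETR_EXTERNAL,cv2.CHAIN_APPROX_NONE)
    k=max(cs,key=cv2.contourArea);W=np.array([world_z(c,x[0][0]+a,x[0][1]+b,H)[:2] for x in k],np.float32)
    return cv2.fitEllipse(W)
E
python3 - <<'E'
from h import *
c=manip.calibration('wrist');p,d=manip.camera('wrist')
print(ring(c,p,(220,158,295,230),14,'brass'),ring(c,p,(185,22,262,92),17,'black'))
E
```

```text
((371.35882568359375, -329.3195495605469), (52.502445220947266, 53.482086181640625), 100.46464538574219) ((505.7987060546875, -311.9479064941406), (41.48977279663086, 44.0015983581543), 102.63288116455078)
```

```bash
python3 -m inch '{"grip":[1,1,1,1,1,-0.5,-0.5,-0.5,-0.5,-0.5],"travel":[[0,0.1,-4],[0,0.1,-8],[0,0.1,-10.5],[0,0.1,-11.5],[0,0.1,-11.5],[0,0.1,-11.5],[0,0.1,-11.5],[0,0.1,-11.5],[0,0.1,-11.5],[0,0.1,-11.5]],"turn":[[0,0,0],[0,0,0],[0,0,0],[0,0,0],[0,0,0],[0,0,0],[0,0,0],[0,0,0],[0,0,0],[0,0,0]]}' 30
```

```text
clock: 3.58
eef_pos: [372.2, -331.2, 6.4]
eef_rot: [3.141, -0.001, -0.109]
wrist_force: [-0.5, 0.9, 2.8]
finger_gap: 54.9
```

```bash
python3 -m inch '{"grip":[-0.5,-0.5,-0.5,-0.5,-0.5,-0.5,-0.5,-0.5,-0.5,-0.5],"travel":[[0,0,4],[0,0,8],[0,2,11.5],[2,7,11.5],[4,12,11.5],[6,17,11.5],[8,22,11.5],[10,27,11.5],[12,32,11.5],[13,34,11.5]],"turn":[[0,0,0],[0,0,0],[0,0,0],[0,0,0],[0,0,0],[0,0,0],[0,0,0],[0,0,0],[0,0,0],[0,0,0]]}' 30
python3 - <<'E'
from h import *
for n in('wrist','top'):
    s=manip.read_state();c=manip.calibration(n);p,d=manip.camera(n)
    print(s['eef_pos'],proj(c,[508,25.5,80]))
    if n=='top': p=cv2.resize(p[150:250,200:350],None,fx=5,fy=5,interpolation=cv2.INTER_CUBIC)
    cv2.imwrite(f'pics/{n}2.png',p[:,:,::-1])
E
```

```text
clock: 4.82
eef_pos: [502.5, 11.2, 121.2]
eef_rot: [3.141, -0.0, -0.106]
wrist_force: [-0.6, 0.0, -1.6]
finger_gap: 54.8
[502.52730312  11.2248895  121.17149743] [239.08387927 207.94885776]
[503.18372136  12.13891619 121.21077675] [273.84435004 204.2776083 ]
```

View pics/wrist2.png

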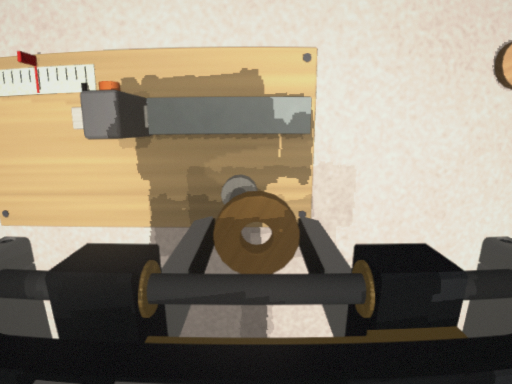

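View pics/top2.png

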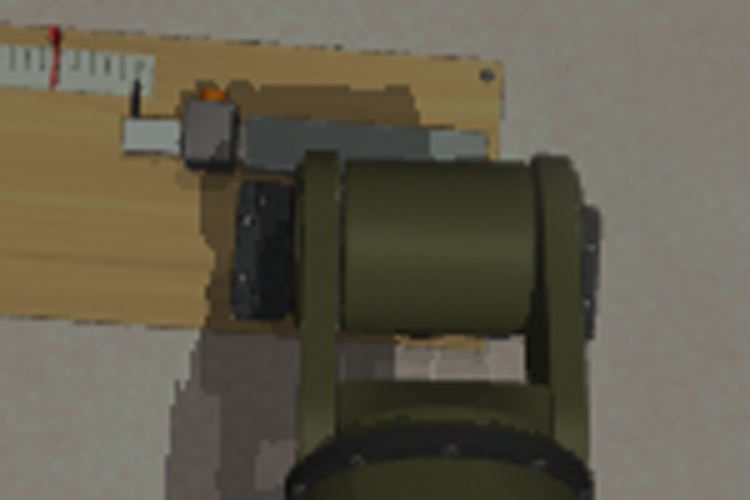

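The collar is held level at about (257,233), and the post foot at (240,190) is partly hidden behind it. I back off a little to see the tip.

```bash
python3 -m inch '{"grip":[-0.5,-0.5,-0.5],"travel":[[-3,1,0],[-5,1.4,0],[-5,1.4,0]],"turn":[[0,0,0],[0,0,0],[0,0,0]]}' 30
python3 - <<'E'
from h import *
n='wrist'
s=manip.read_state();c=manip.calibration(n);p,d=manip.camera(n)
np.savez('w3.npz',p=p,d=d,T=c['world_from_camera'],e=s['eef_pos'])
print(s['eef_pos'],proj(c,[508,25.5,80]),proj(c,s['eef_pos']+[0,0,10]))
cv2.imwrite(f'pics/w3.png',cv2.resize(p[100:290,140:340],None,fx=3,fy=3,interpolation=cv2.INTER_CUBIC)[:,:,::-1])
E
```

```text
clock: 5.3
eef_pos: [451.7, 24.0, 121.2]
eef_rot: [3.141, -0.0, -0.106]
wrist_force: [-0.0, -0.9, -1.3]
finger_gap: 54.4
[451.70359705  24.01327769 121.16847655] [247.83025439 142.09824982] [257.96909309 236.37952751]
```

View pics/w3.png

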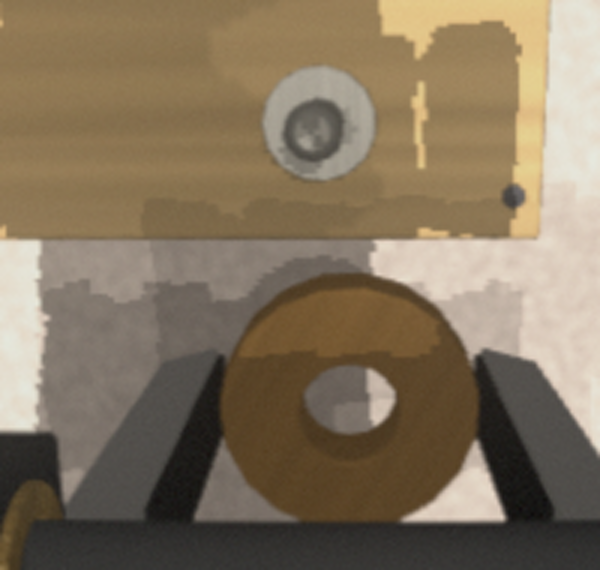

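```bash
python3 - <<'E'
from h import *
c=manip.calibration('wrist');e=manip.read_state()['eef_pos']
f=lambda x,y,z:world_z(c,140+(x+.5)/3-.5,100+(y+.5)/3-.5,z)
print('tip',f(314,129,80),'seat',f(319,124,30))
print('collar bore',f(350,400,e[2]+9.6),'outer?',f(350,397,e[2]+9.6),e)
z=np.load('w3.npz');W=cloud(c,z['d']);m=abs(W[...,2]-(e[2]+9))<5
m[:, :200]=0;m[:,315:]=0; print(np.nanmedian(W[m],axis=0),m.sum(),(np.nanpercentile(W[m],1,axis=0)+np.nanpercentile(W[m],99,axis=0))/2)
E
```

```text
tip [508.76657537  28.08732549  80.        ] seat [507.77750493  28.65989706  30.        ]
collar bore [454.7881406   24.71425286 130.93247272] outer? [455.45210018  24.64349598 130.93247272] [452.58699496  23.92016462 121.33247272]
[454.56113373  24.81397028 130.03882495] 5033 [452.74247019  23.76755867 129.74125884]
```

```bash
python3 -m inch '{"grip":[-0.5,-0.5,-0.5,-0.5],"travel":[[3,0.2,0],[5.35,0.35,-1.5],[5.35,0.35,-2.5],[5.35,0.35,-2.5]],"turn":[[0,0,0],[0,0,0],[0,0,0],[0,0,0]]}' 30
python3 - <<'E'
from h import *
n='wrist'
s=manip.read_state();c=manip.calibration(n);p,d=manip.camera(n)
print(s['eef_pos'],proj(c,[508.3,28.3,80]))
cv2.imwrite(f'pics/w4.png',cv2.resize(p[160:290,190:330],None,fx=4,fy=4,interpolation=cv2.INTER_CUBIC)[:,:,::-1])
n='scene';c=manip.calibration(n);p,d=manip.camera(n);u,v=proj(c,[508.3,28.3,85]).astype(int)
cv2.imwrite(f'pics/s4.png',cv2.resize(p[v-50:v+50,u-60:u+60],None,fx=5,fy=5,interpolation=cv2.INTER_CUBIC)[:,:,::-1])
E
```

```text
clock: 5.85
eef_pos: [505.3, 27.0, 95.4]
eef_rot: [3.141, 0.002, -0.107]
wrist_force: [0.4, 0.6, -1.7]
finger_gap: 54.7
[505.3436937   27.04299476  95.37575208] [255.5372734 219.4326529]
```

View pics/w4.png

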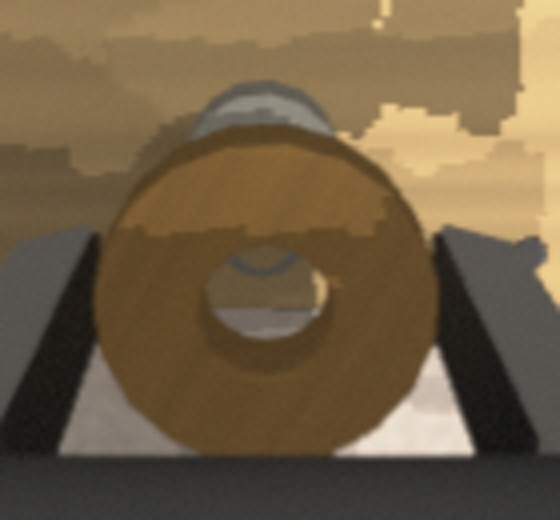

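View pics/s4.png

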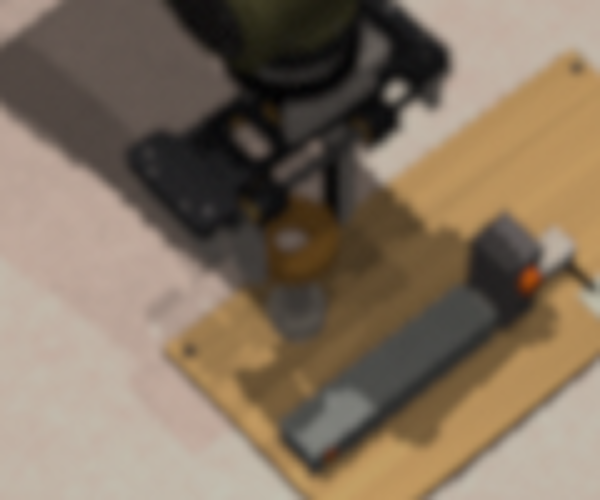

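```bash
python3 - <<'E'
from h import *
c=manip.calibration('wrist');e=manip.read_state()['eef_pos'];print(e)
f=lambda x,y,z:np.round(world_z(c,190+(x+.5)/4-.5,160+(y+.5)/4-.5,z),1)
h=e[2]+9.6
print('bore top: top',f(266,245,h),'left',f(205,295,h),'right',f(329,295,h))
print('bore bottom edge',f(266,338,h-16))
print('outer left',f(95,295,h),f(438,295,h))
print('tip arc bottom at z=75',f(262,272,75), 'z=80',f(262,272,80))
print('seat top edge z30',f(262,82,30), 'left', f(190,135,30),'right',f(335,133,30))
E
```

```text
[505.83399961  27.21579356  96.61456354]
bore top: top [516.   27.3 106.2] left [508.8  37.7 106.2] right [506.7  18.3 106.2]
bore bottom edge [493.8  29.6  90.2]
outer left [510.6  54.9 106.2] [504.9   1.2 106.2]
tip arc bottom at z=75 [500.4  29.7  75. ] z=80 [502.2  29.5  80. ]
seat top edge z30 [527.8  26.9  30. ] left [517.7  43.9  30. ] right [514.7  12.1  30. ]
```

```bash
python3 -m inch '{"grip":[-0.5,-0.5,-0.5,-0.5],"travel":[[0.35,0.05,0],[0.35,0.05,-1],[0.35,0.05,-2],[0.35,0.05,-2.4]],"turn":[[0,0,0],[0,0,0],[0,0,0],[0,0,0]]}' 30
python3 - <<'E'
from h import *
n='wrist'
s=manip.read_state();c=manip.calibration(n);p,d=manip.camera(n)
print(s['eef_pos'],s['wrist_force'],s['moment'])
cv2.imwrite(f'pics/w5.png',cv2.resize(p[160:290,190:330],None,fx=4,fy=4,interpolation=cv2.INTER_CUBIC)[:,:,::-1])
E
```

```text
clock: 6.45
eef_pos: [508.8, 27.7, 71.6]
eef_rot: [3.141, 0.001, -0.107]
wrist_force: [0.8, -0.4, -1.7]
finger_gap: 54.5
[508.81946481  27.71771606  71.55050332] [ 0.840839   -0.3836438  -1.73047229] [0.01347212 0.0143759  0.00367647]
```

View pics/w5.png

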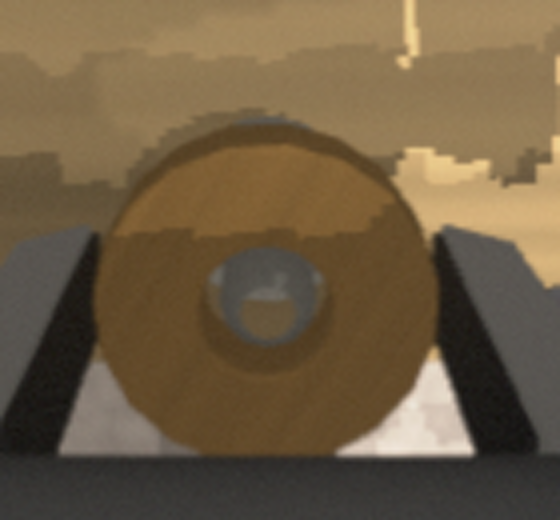

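The post tip now shows inside the bore at about (268,300) in the crop, and there is no contact force. Descending.

```bash
python3 -m inch '{"grip":[-0.5,-0.5,-0.5,-0.5,-0.5],"travel":[[0,0,-1.2],[0,0,-2.4],[0,0,-3.2],[0,0,-3.5],[0,0,-3.5]],"turn":[[0,0,0],[0,0,0],[0,0,0],[0,0,0],[0,0,0]]}' 30
```

```text
clock: 7.12
eef_pos: [508.9, 27.7, 36.5]
eef_rot: [3.141, 0.001, -0.107]
wrist_force: [-0.0, 0.6, -1.6]
finger_gap: 54.6
```

```bash
python3 -m inch '{"grip":[0.6,0.6,0.6,0.6,0.6,0.6,0.6,0.6],"travel":[[0,0,0],[0,0,0],[0,0,0],[0,0,0],[0,0,3],[-1,0,7],[-4,0,9],[-5,0,9]],"turn":[[0,0,0],[0,0,0],[0,0,0],[0,0,0],[0,0,0],[0,0,0],[0,0,0],[0,0,0]]}' 30
python3 - <<'E'
from h import *
n='wrist'
s=manip.read_state();c=manip.calibration(n);p,d=manip.camera(n)
u,v=proj(c,[508.8,28,46]).astype(int);print(u,v)
p2=p[max(0,v-60):v+60,u-80:u+80]
cv2.imwrite(f'pics/w6.png',cv2.resize(p2,None,fx=4,fy=4,interpolation=cv2.INTER_CUBIC)[:,:,::-1])
W=cloud(c,d);q=W[v-45:v+45,u-45:u+45].reshape(-1,3);q=q[np.hypot(q[:,0]-508.8,q[:,1]-28)<27];print(np.round(np.nanpercentile(q[:,2],[10,30,50,70,90]),1))
print(ring(c,p,(u-50,max(0,v-50),u+50,v+50),46,'brass'))
E
```

```text
clock: 8.12
eef_pos: [458.7, 27.7, 127.6]
eef_rot: [3.141, -0.002, -0.107]
wrist_force: [-0.4, -0.4, 0.0]
finger_gap: 75.2
251 146
[43.6 44.7 45.1 45.6 46.6]
((507.7451477050781, 29.085329055786133), (53.44453430175781, 53.713924407958984), 18.736574172973633)
```

View pics/w6.png

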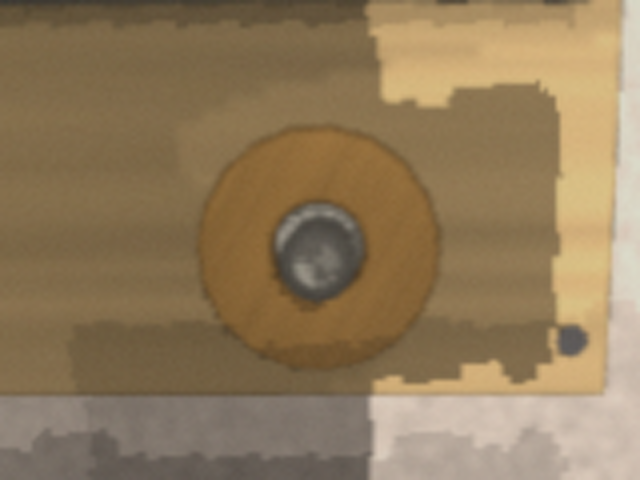

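The collar is home: its top is at about z = 45.5 mm and it is centred on the post. Next is the bushing.

```bash
python3 -m inch '{"grip":[0.9,0.9,0.9,0.9,0.9,0.9,0.9,0.9],"travel":[[0,-5,0],[0.5,-10,0],[1,-15,0],[1.5,-20,0],[2,-25,0],[3,-30,0],[4.2,-34,-1],[4.2,-34,-1]],"turn":[[0,0,0],[0,0,0],[0,0,0],[0,0,0],[0,0,0],[0,0,0],[0,0,0],[0,0,0]]}' 30
python3 - <<'E'
from h import *
n='wrist'
s=manip.read_state();c=manip.calibration(n);p,d=manip.camera(n);print(s['eef_pos'])
u,v=proj(c,[507,-312.5,20]).astype(int);print(u,v)
cv2.imwrite(f'pics/w7.png',p[:,:,::-1])
print(ring(c,p,(u-40,v-38,u+40,v+28),18,'black'))
E
```

```text
clock: 9.18
eef_pos: [499.5, -314.2, 113.7]
eef_rot: [-3.141, 0.003, -0.109]
wrist_force: [-0.8, 0.0, -0.1]
finger_gap: 89.0
[ 499.49948034 -314.23781441  113.71438959]
254 189
((508.51812744140625, -311.71002197265625), (40.93726348876953, 43.86443328857422), 82.28133392333984)
```

View pics/w7.png

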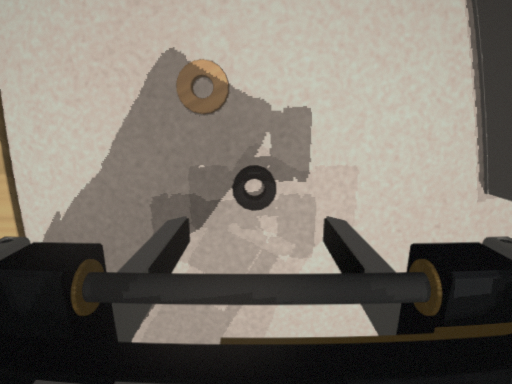

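The bushing is at (254,188), which gives (508.5,-311.7), clear of the spare at (203,87).

```bash
python3 -m inch '{"grip":[0.9,0.9,0.9,0.9,0.9,-0.7,-0.7,-0.7,-0.7,-0.7],"travel":[[0.85,0.2,-4],[0.85,0.2,-8],[0.85,0.2,-10],[0.85,0.2,-10.7],[0.85,0.2,-10.7],[0.85,0.2,-10.7],[0.85,0.2,-10.7],[0.85,0.2,-10.7],[0.85,0.2,-10.7],[0.85,0.2,-10.7]],"turn":[[0,0,0],[0,0,0],[0,0,0],[0,0,0],[0,0,0],[0,0,0],[0,0,0],[0,0,0],[0,0,0],[0,0,0]]}' 30
```

```text
clock: 10.48
eef_pos: [508.0, -311.0, 7.4]
eef_rot: [-3.141, 0.002, -0.108]
wrist_force: [-1.1, -0.9, 1.5]
finger_gap: 43.1
```

```bash
python3 -m inch '{"grip":[-0.7,-0.7,-0.7,-0.7,-0.7,-0.7,-0.7,-0.7,-0.7,-0.7],"travel":[[0,0,5],[0,1,10],[0,6,11],[0,11,11],[0,16,11],[0,21,11],[0,26,11],[0,31,11],[0.1,33.9,10.2],[0.1,33.9,9.4]],"turn":[[0,0,0],[0,0,0],[0,0,0],[0,0,0],[0,0,0],[0,0,0],[0,0,0],[0,0,0],[0,0,0],[0,0,0]]}' 30
python3 -m inch '{"grip":[-0.7],"travel":[[0,0,0]],"turn":[[0,0,0]]}' 30
python3 - <<'E'
from h import *
n='wrist'
s=manip.read_state();c=manip.calibration(n);p,d=manip.camera(n)
e=s['eef_pos'];print(e,s['wrist_force'],s['moment'])
cv2.imwrite(f'pics/w8.png',cv2.resize(p[160:290,190:330],None,fx=4,fy=4,interpolation=cv2.INTER_CUBIC)[:,:,::-1])
f=lambda P:np.round((proj(c,P)-[190,160]+.5)*4,0)
print('tip',f([508.8,28,80]),'bore bottom',f(e+[0,0,-7.4]),f(e+[-10.5,0,-7.4]),'bore top',f(e+[0,0,12.6]),f(e+[10.5,0,12.6]))
E
```

```text
clock: 11.72
eef_pos: [508.9, 29.6, 101.2]
eef_rot: [-3.141, 0.002, -0.105]
wrist_force: [-0.3, -0.2, -1.0]
finger_gap: 43.3
clock: 11.85
eef_pos: [508.6, 29.1, 100.6]
eef_rot: [-3.141, 0.004, -0.105]
wrist_force: [-0.5, -0.7, -1.0]
finger_gap: 43.1
[508.57111916  29.05033254 100.59457839] [-0.45052627 -0.70346035 -0.96335134] [ 0.01877278  0.01977635 -0.02831641]
tip [278. 243.] bore bottom [273. 270.] [280. 326.] bore top [274. 314.] [267. 250.]
```

View pics/w8.png

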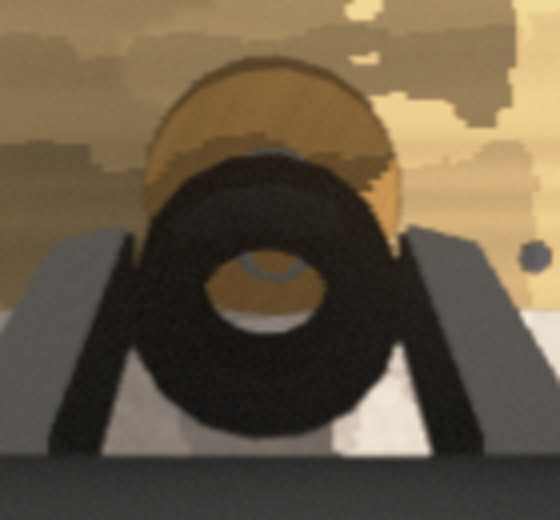

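```bash
python3 -m inch '{"grip":[-0.7,-0.7,-0.7,-0.7],"travel":[[0.06,-0.12,0],[0.06,-0.12,-1],[0.06,-0.12,-2],[0.06,-0.12,-2.4]],"turn":[[0,0,0],[0,0,0],[0,0,0],[0,0,0]]}' 30
python3 - <<'E'
from h import *
n='wrist'
s=manip.read_state();c=manip.calibration(n);p,d=manip.camera(n)
e=s['eef_pos'];print(e,s['wrist_force'],s['moment'])
cv2.imwrite(f'pics/w9.png',cv2.resize(p[160:290,190:330],None,fx=4,fy=4,interpolation=cv2.INTER_CUBIC)[:,:,::-1])
E
```

```text
clock: 12.4
eef_pos: [509.0, 27.7, 75.9]
eef_rot: [-3.141, 0.004, -0.106]
wrist_force: [0.2, 0.1, -0.2]
finger_gap: 43.5
[508.9931511   27.66044964  75.94003912] [ 0.23493588  0.05361549 -0.18456177] [ 0.00531065 -0.04058013  0.0080292 ]
```

View pics/w9.png

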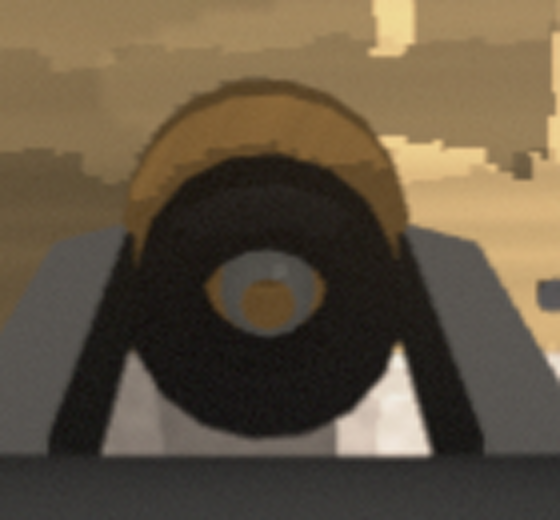

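The post tip is centred in the bushing bore at about (268,300), with no force. Descending to TCP z of about 53.5.

```bash
python3 -m inch '{"grip":[-0.7,-0.7,-0.7,-0.7],"travel":[[0,0,-1.2],[0,0,-2],[0,0,-2.25],[0,0,-2.25]],"turn":[[0,0,0],[0,0,0],[0,0,0],[0,0,0]]}' 30
```

```text
clock: 12.95
eef_pos: [508.9, 27.7, 53.4]
eef_rot: [-3.141, 0.005, -0.106]
wrist_force: [-1.6, 0.5, 2.1]
finger_gap: 43.2
```

```bash
python3 -m inch '{"grip":[0.4,0.4,0.4,0.4,0.4,0.4,0.4,0.4],"travel":[[0,0,0],[0,0,0],[0,0,0],[0,0,0],[0,0,3],[-1,0,7],[-4,0,9],[-5,0,9]],"turn":[[0,0,0],[0,0,0],[0,0,0],[0,0,0],[0,0,0],[0,0,0],[0,0,0],[0,0,0]]}' 30
python3 - <<'E'
from h import *
n='wrist'
s=manip.read_state();c=manip.calibration(n);p,d=manip.camera(n);print(s['eef_pos'])
u,v=proj(c,[508.8,28,66]).astype(int);print(u,v)
cv2.imwrite(f'pics/w10.png',p[:,:,::-1])
W=cloud(c,d);q=W[v-35:v+35,u-35:u+35].reshape(-1,3)
r=np.hypot(q[:,0]-508.8,q[:,1]-28);print(np.round(np.nanpercentile(q[(r<19)&(r>12),2],[10,30,50,70,90]),1))
print(ring(c,p,(u-40,v-40,u+40,v+40),66,'black'))
E
```

```text
clock: 13.95
eef_pos: [458.7, 27.7, 144.5]
eef_rot: [-3.141, 0.002, -0.106]
wrist_force: [0.2, -1.0, -0.6]
finger_gap: 66.2
[458.69828965  27.74996597 144.5232159 ]
251 146
[64.3 64.8 65.2 65.5 66.1]
((508.2044677734375, 29.190174102783203), (41.155540466308594, 41.45744323730469), 57.581302642822266)
```

View pics/w10.png

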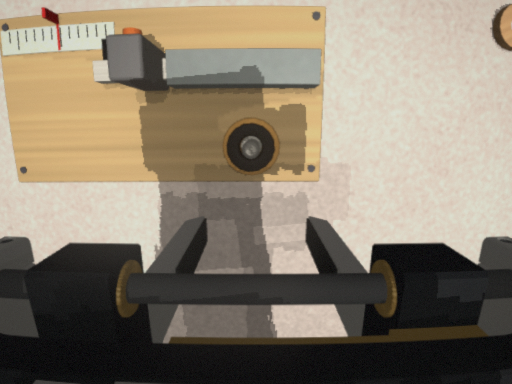

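The bushing is home: its top is at about z = 65.5 mm and it is centred at (251,146). Now I turn about 90° and look at the gauge.

```bash
python3 -m inch '{"grip":[0.6,0.6,0.6,0.6,0.6,0.6,0.6,0.6,0.6,0.6],"travel":[[1,0,0.5],[3,0,0.5],[5,0,0.5],[7,1,0.5],[9,2,0.5],[11,3,0.5],[12,3.5,0.5],[13,4,0.5],[13.5,4.2,0.5],[13.5,4.2,0.5]],"turn":[[0,0,10],[0,0,20],[0,0,30],[0,0,40],[0,0,50],[0,0,60],[0,0,70],[0,0,80],[0,0,90],[0,0,90]]}' 30
python3 - <<'E'
from h import *
n='wrist'
s=manip.read_state();c=manip.calibration(n);p,d=manip.camera(n);print(s['eef_pos'],s['eef_rot'],s['joints'])
np.savez('w11.npz',p=p,d=d,T=c['world_from_camera'])
cv2.imwrite(f'pics/w11.png',p[:,:,::-1])
cv2.imwrite(f'pics/w11z.png',cv2.resize(p[0:200,150:400],None,fx=3,fy=3,interpolation=cv2.INTER_CUBIC)[:,:,::-1])
print(proj(c,[593.6,119.6,86]))
E
```

```text
clock: 15.25
eef_pos: [593.1, 69.8, 146.8]
eef_rot: [-3.139, 0.004, 1.464]
wrist_force: [0.9, 0.1, 0.6]
finger_gap: 75.1
[593.06706283  69.84654695 146.84626205] [-3.1391819   0.00424035  1.46409361] [ 0.05762403  0.45692143  1.44558977 -0.00400308  1.24215586  0.16562971]
[249.80255366 149.13375616]
```

View pics/w11.png

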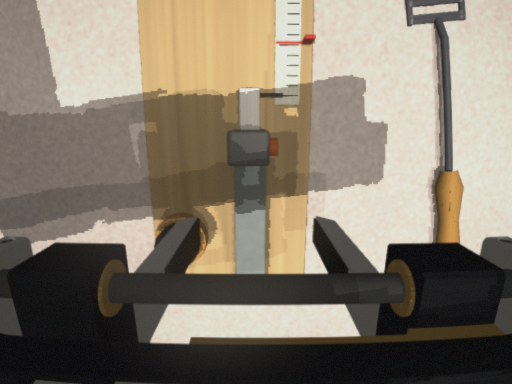

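View pics/w11z.png

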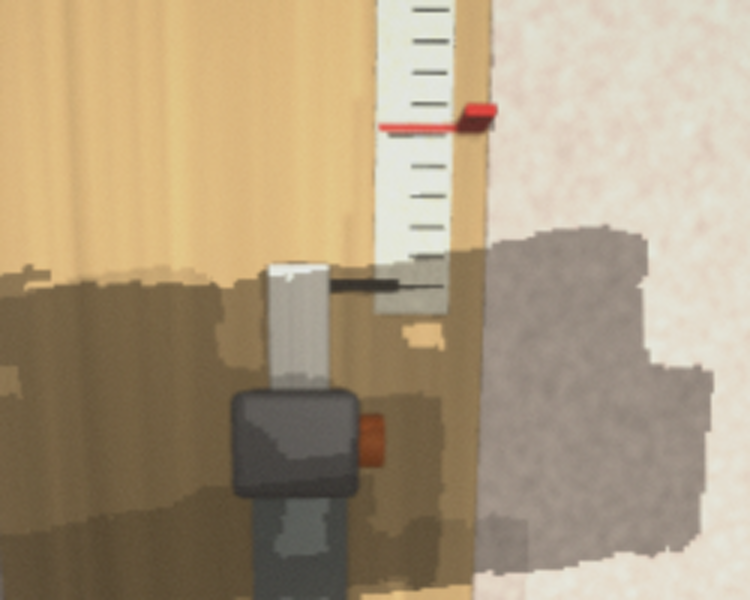

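```bash
python3 - <<'E'
from h import *
c=manip.calibration('wrist');e=manip.read_state();print(e['eef_pos'])
f=lambda x,y,z:world_z(c,150+(x+.5)/3-.5,(y+.5)/3-.5,z)
yaw=1.467;ax=np.array([np.cos(yaw),np.sin(yaw)]);ay=np.array([-ax[1],ax[0]])
def j(P,n): q=P[:2]-np.array([593.6,119.6]);print(n,np.round(P,1),'jig',np.round([q@ax,q@ay],1))
j(f(378,127,12),'line left');j(f(455,129,12),'line right')
j(f(330,286,18),'ptr base');j(f(420,287,18),'ptr');j(f(443,288,18),'ptr tip')
j(f(233,430,86),'blk L');j(f(358,430,86),'blk R');j(f(297,392,86),'blk front')
j(f(268,300,35),'bar L');j(f(329,300,35),'bar R');j(f(298,265,35),'bar end')
j(f(268,385,35),'bar L');j(f(329,385,35),'bar R')
E
```

```text
[592.85018325  69.76485449 147.13437871]
line left [629.7 219.4  12. ] jig [103.  -25.6]
line right [655.7 216.1  12. ] jig [102.4 -51.8]
ptr base [607.7 168.5  18. ] jig [50.1 -9. ]
ptr [638.4 164.8  18. ] jig [ 49.6 -39.9]
ptr tip [646.3 163.7  18. ] jig [ 49.3 -47.8]
blk L [575.6 126.6  86. ] jig [ 5.1 18.6]
blk R [609.9 122.8  86. ] jig [  4.8 -15.9]
blk front [594.4 134.8  86. ] jig [15.2  0.8]
bar L [586.9 164.6  35. ] jig [44.1 11.4]
bar R [606.6 162.4  35. ] jig [43.9 -8.5]
bar end [597.8 174.4  35. ] jig [54.9  1.5]
bar L [583.6 137.6  35. ] jig [16.9 11.8]
bar R [603.7 135.4  35. ] jig [16.8 -8.4]
```

```bash
python3 -m inch '{"grip":[0.6,0.6,0.6,0.6,0.6,0.6,0.6],"travel":[[-0.05,2.5,0],[-0.05,4.98,0],[-0.05,4.98,-3],[-0.05,4.98,-6],[-0.05,4.98,-9],[-0.05,4.98,-10],[-0.05,4.98,-10]],"turn":[[0,0,0],[0,0,0],[0,0,0],[0,0,0],[0,0,0],[0,0,0],[0,0,0]]}' 30
python3 - <<'E'
from h import *
n='wrist'
s=manip.read_state();c=manip.calibration(n);p,d=manip.camera(n);print(s['eef_pos'],s['eef_rot'],s['wrist_force'])
cv2.imwrite(f'pics/w12.png',p[:,:,::-1])
E
```

```text
clock: 16.18
eef_pos: [592.3, 119.5, 47.0]
eef_rot: [-3.139, 0.004, 1.459]
wrist_force: [-0.0, -0.2, -0.1]
finger_gap: 74.9
[592.29023405 119.46428881  47.00978361] [-3.13873771  0.00439164  1.4594353 ] [-0.03218682 -0.17007351 -0.06249591]
```

View pics/w12.png

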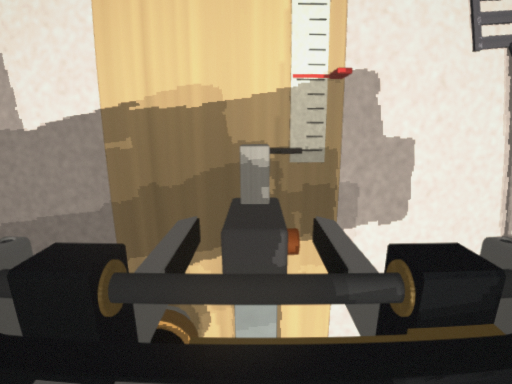

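The fingers straddle the block, which is at about (255,235), with the button at (292,242) facing the right finger. Squeezing.

```bash
python3 -m inch '{"grip":[-0.6,-0.6,-0.6,-0.6,-0.6,-0.6,-0.6,-0.6],"travel":[[0,0,0],[0,0,0],[0,0,0],[0,0,0],[0,0,0],[0,0,0],[0,0,0],[0,0,0]],"turn":[[0,0,0],[0,0,0],[0,0,0],[0,0,0],[0,0,0],[0,0,0],[0,0,0],[0,0,0]]}' 40
```

```text
clock: 17.23
eef_pos: [591.6, 119.7, 48.2]
eef_rot: [-3.137, 0.004, 1.46]
wrist_force: [-12.9, 0.2, 11.0]
finger_gap: 35.9
```

```bash
python3 -m inch '{"grip":[-0.6,-0.6,-0.6,-0.6,-0.6,-0.6],"travel":[[0,0,0],[0.1,0.9,0],[0.2,1.9,0],[0.3,2.9,0],[0.4,3.8,0],[0.5,4.7,0]],"turn":[[0,0,0],[0,0,0],[0,0,0],[0,0,0],[0,0,0],[0,0,0]]}' 40
python3 - <<'E'
from h import *
n='wrist'
s=manip.read_state();c=manip.calibration(n);p,d=manip.camera(n);print(s['eef_pos'],s['eef_rot'],s['wrist_force'],s['finger_gap'])
cv2.imwrite(f'pics/w13.png',cv2.resize(p[20:220,200:400],None,fx=3,fy=3,interpolation=cv2.INTER_CUBIC)[:,:,::-1])
E
```

```text
clock: 17.98
eef_pos: [596.4, 166.6, 48.3]
eef_rot: [-3.137, 0.005, 1.46]
wrist_force: [-4.1, -5.5, 3.6]
finger_gap: 35.8
[596.41262617 166.64197619  48.27550332] [-3.13688473  0.00547684  1.46027481] [-4.08661464 -5.48009644  3.56061386] 35.779062142406794
```

View pics/w13.png

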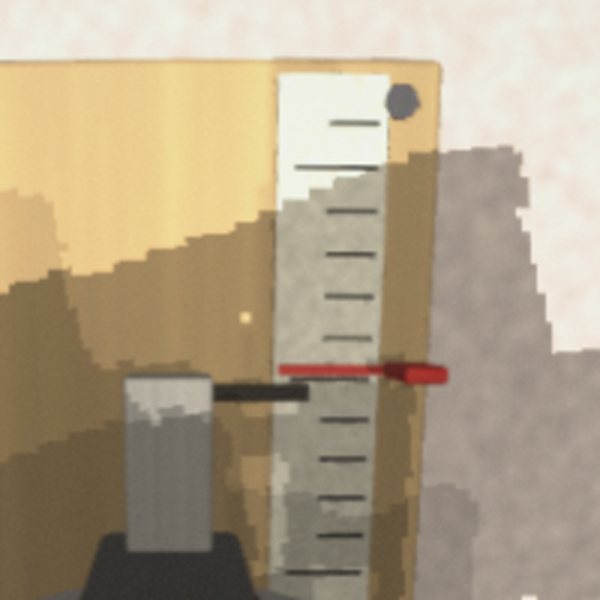

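The arm is drawing out. In the crop the pointer is at row 393 and the red line at row 370.

```bash
cat > j.py <<'E'
from h import *
c=manip.calibration('wrist')
yaw=1.467;ax=np.array([np.cos(yaw),np.sin(yaw)])
def g(x,y,z): return world_z(c,200+(x+.5)/3-.5,20+(y+.5)/3-.5,z)[:2]@ax
E
python3 - <<'E'
from j import *
print('line',g(285,370,12),g(370,370,12),'ptr',g(225,392,18),g(300,393,18))
E
```

```text
line 284.2896803099051 284.2626612830088 ptr 279.42731112375617 279.12356042474204
```

```bash
python3 -m inch '{"grip":[-0.6,-0.6,-0.6,-0.6,-0.6],"travel":[[0.03,0.25,0],[0.05,0.5,0],[0.05,0.52,0],[0.05,0.52,0],[0.05,0.52,0]],"turn":[[0,0,0],[0,0,0],[0,0,0],[0,0,0],[0,0,0]]}' 40
python3 - <<'E'
from h import *
n='wrist'
s=manip.read_state();c=manip.calibration(n);p,d=manip.camera(n);print(s['eef_pos'],s['wrist_force'],s['qd'].round(4))
cv2.imwrite(f'pics/w14.png',cv2.resize(p[20:220,200:400],None,fx=3,fy=3,interpolation=cv2.INTER_CUBIC)[:,:,::-1])
n='scene';p,d=manip.camera(n)
cv2.imwrite(f'pics/s14.png',cv2.resize(p[130:260,220:370],None,fx=5,fy=4.6,interpolation=cv2.INTER_CUBIC)[:,:,::-1])
E
```

```text
clock: 18.65
eef_pos: [597.0, 172.6, 48.3]
eef_rot: [-3.137, 0.005, 1.461]
wrist_force: [-2.6, -4.0, 1.6]
finger_gap: 35.8
[597.00640854 172.58352563  48.27564207] [-2.56410518 -4.0294679   1.57853862] [-0.0014 -0.0008  0.001   0.0001 -0.0005  0.0009]
```

View pics/w14.png

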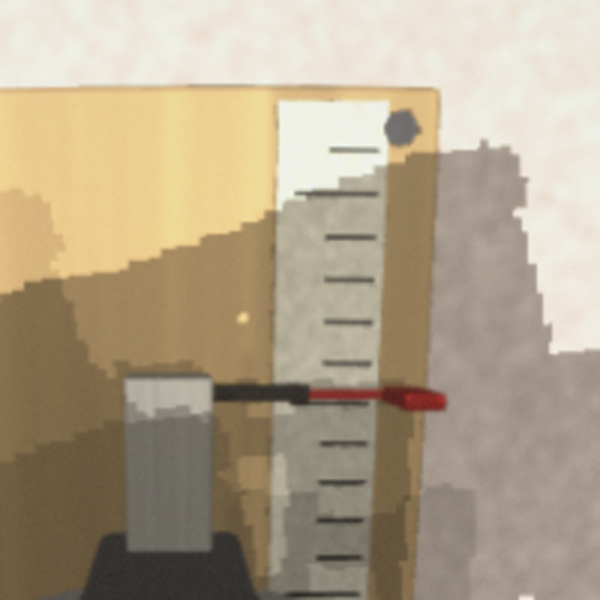

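View pics/s14.png

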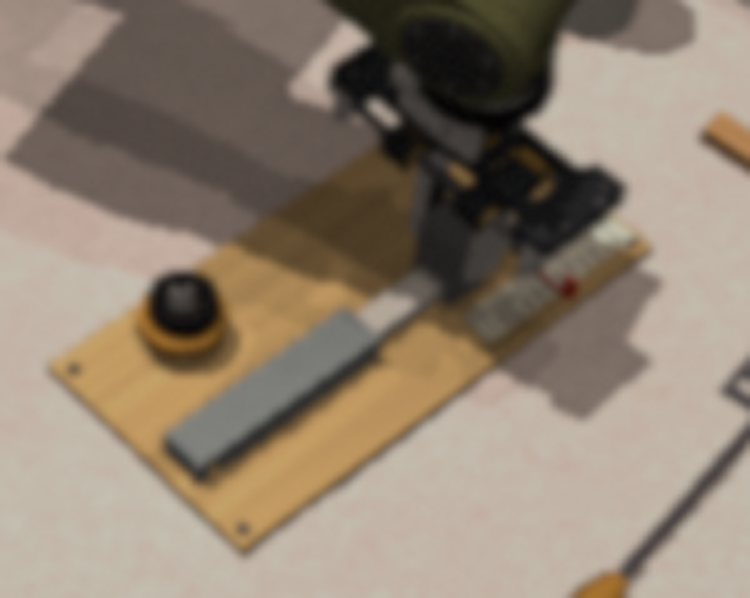

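```bash
python3 - <<'E'
from j import *
print('line',g(320,394,12),g(370,394,12),'ptr',g(225,393,18),g(300,393,18))
for i in range(2):
    s=manip.read_state();print(s['clock'],s['eef_pos'],s['finger_gap'],s['wrist_force']);manip.camera('wrist')
s=manip.read_state();print(s['clock'],s['eef_pos'])
E
```

```text
line 283.40217381820975 283.3832395145069 ptr 284.2340430236761 284.1688161967655
18.75 [597.03689851 172.63264809  48.28787453] 36.069322579620746 [-1.49706772 -4.45177467  1.31140699]
18.8 [597.01044122 172.62954079  48.26324044] 35.59195409698681 [-2.12848242 -4.47919666  2.34628947]
18.85 [597.02008353 172.69087628  48.27008158]
```

The pointer is within about 1 mm of the line, the arm is at rest and the button is flush (gap about 36 mm). Handing in.

```bash
python3 -c "
from cell import manip
print(manip.sign_off())"
```

```text
the job is handed in; nothing more can be done
None
```

I handed the job in at about 18.9 s on the robot's clock. My last checks found nothing wrong, but the sign-off gives no verdict.

- **Rings:** The brass collar and then the black bushing are on the post and let go. Depth put the collar's top at about 45 mm (46 expected) and the bushing's top at about 65 mm (66 expected). Both were centred on the post to about 1 mm.
- **Lock button:** The grip block is held with 40 N, and the finger gap is about 36 mm, the block's own width, so the button is flush.
- **Pointer:** The arm is drawn out about 53 mm. By the wrist camera the pointer is about 0.8 mm past the red line, against an allowed 4 mm. A rough reading by eye of the same picture puts it level with the line.
- **At rest:** The tool position was steady to about 0.1 mm over the last readings.
- **Bystanders:** I touched none of them. I did not re-measure their positions at the end.
- **Disagreement:** The fixed cameras put the post 2–3 mm off in y from what the wrist camera showed. I went by the wrist camera, and both rings went down freely.

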